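# Change the bearing cap under the spring clip of a polishing jig

### The job

The bright bearing cap in the polishing jig is finished: swing the jig's spring clip right clear of it, lift the cap out and lay it flat in the middle of the pine block. Then lay the blue cap flat in the jig between the pins and swing the clip back so that its foot presses on the blue cap's flange. Set the caps down without dropping them, and leave the teal bottle, the feeler gauge and the brass brush where they stand.

Things in the scene. Friction and masses are not known exactly. Their poses are not given: they have to be found in the camera images.
- jig: jig fixed to the bench: plywood board 88 mm wide, 15 mm thick, x from -82 to +134 mm. Origin: nest centre, at bench height; a nested cap lies on the board, 15 mm above it, long side along x. Six pins 8 mm thick, 6 mm high, rounded tops, leave its flange 4 mm play each way (pins at x -40 and +35, y +-36 mm; at x -68 and +68, y 0). Clip's pivot screw: x +100 mm, y 0, top 38 mm above the bench.
- clip (a joint): swing angle of the spring clip about its upright screw (rad, stops at -1.5 and 1.5). At 0 the leaf points along the jig's -x, straight over the nest; positive is counter-clockwise seen from above: its tip moves to the jig's -y side. Turns with 0.4 N at the knob, stays where left, swings to either side. Beyond 0.95 either way it is clear of the cap; within 0.35 of 0 its foot is well on the flange.
- spring_leaf: the clip's springy steel leaf, 14 mm wide, 3 mm thick, with a domed foot under its free end, 52 mm from the screw. It presses on a nested cap's flange with about 2.5 N; off the cap it sags about 1 mm lower, and the dome rides up onto the flange by itself when swung sideways onto it. Origin: on the leaf 12 mm from the screw; x points to its tip.
- clip_knob (a point): middle of the upright round red knob on the free end of the leaf, right above its foot, 52 mm from the pivot screw: 16 mm in diameter, from 31 to 63 mm above the bench (this point at 47 mm). The clip can be swung by gripping or pushing this knob; the knob may turn in the grip.
- bright_cap: finished bearing cap, bright bare aluminium: oblong flange 120 mm (its x) by 56 mm (its y) by 8 mm thick, with a square hub 36 by 36 mm (sides along x and y) in the middle that stands from the flange up to 40 mm above the underside; about 0.3 kg, the same turned half round. Origin: centre of the underside, z up. Take it by the hub. Starts in the jig's nest under the clip's foot.
- blue_cap: next bearing cap, painted blue: oblong flange 120 mm (its x) by 56 mm (its y) by 8 mm thick, with a square hub 36 by 36 mm (sides along x and y) in the middle that stands from the flange up to 40 mm above the underside; about 0.3 kg, the same turned half round. Origin: centre of the underside, z up. Take it by the hub. Starts on the bench, at one side of the jig, at any yaw.
- wood_block: pine packing block on the bench at the other side of the jig, loose: 147 mm (its x) by 118 mm (its y), top 48 mm above its origin, which is the centre of its underside. The finished cap goes on top. (To the right of the work, at world y below -0.19 m, a fixed red vice stands up to 0.28 m high; the start pose is beyond it.)
- brake_cleaner: teal bottle with black cap, 52 mm in diameter, 181 mm tall, standing beside the pivot end of the jig, on one side or the other; not to be disturbed. It leaves hardly any room to swing the clip to its side. Origin: centre of its underside.
- feeler_gauge: steel feeler gauge (fanned blades between two cheeks) lying flat beside the pivot end of the jig, across from the bottle: 49 mm (its x) by 109 mm (its y), 10 mm high; not to be disturbed. The clip and fingers at its knob pass clear above it. Origin: centre of its underside.
- brass_brush: brass wire brush with wooden handle lying beyond the jig, 74 by 133 mm, 35 mm high; not to be disturbed. Origin: centre of its underside.

How it is judged:
On the way, in this order (a step that is already met when the one before it is completed fails the run):
1. the clip is swung clear while the bright cap still lies in the nest ((value of joint clip above 0.95 rad or value of joint clip below -0.95 rad) and horizontal distance between bright_cap and jig below 0.007 m and z of bright_cap in the frame of jig between 0.012 and 0.018 m and angle between the x axis of bright_cap and the x axis of jig, either way round below 0.15 rad and angle between bright_cap's own z axis and vertical below 0.05 rad), for 0.1 s.
2. the bright cap lies on the pine block (horizontal distance between bright_cap and wood_block below 0.045 m and z of bright_cap in the frame of wood_block between 0.044 and 0.052 m and angle between bright_cap's own z axis and vertical below 0.05 rad and contact force between bright_cap and wood_block above 0.5 N), for 0.2 s.
3. the blue cap lies flat in the nest, the clip still clear ((value of joint clip above 0.95 rad or value of joint clip below -0.95 rad) and horizontal distance between blue_cap and jig below 0.007 m and z of blue_cap in the frame of jig between 0.012 and 0.018 m and angle between the x axis of blue_cap and the x axis of jig, either way round below 0.15 rad and angle between blue_cap's own z axis and vertical below 0.05 rad), for 0.1 s.
At the end, for the whole second after the job is handed in: Bright cap flat and still on the pine block, centre within 45 mm of the block's; blue cap flat on the jig's board between the pins, centre within 7 mm of the nest's and within 0.15 rad of its x; clip within 0.42 rad of straight over the nest, its foot pressing on the blue cap (all of step 2 and horizontal distance between blue_cap and jig below 0.007 m and z of blue_cap in the frame of jig between 0.012 and 0.018 m and angle between the x axis of blue_cap and the x axis of jig, either way round below 0.15 rad and angle between blue_cap's own z axis and vertical below 0.05 rad and value of joint clip between -0.42 and 0.42 rad and contact force between spring_leaf and blue_cap above 0.8 N and linear speed of each of bright_cap, blue_cap below 0.02 m/s and angular speed of each of bright_cap, blue_cap below 0.2 rad/s); the robot touches nothing.
It fails at once if the bottle, the gauge or the brush is moved more than 15 mm or tipped (distance of any of brake_cleaner, feeler_gauge, brass_brush from where it was at the start of the episode above 0.015 m or angle between brake_cleaner's own z axis and vertical above 0.4 rad).
It fails at once if a cap is dropped (falls out of the fingers' hold faster than 0.5 m/s, as from 13 mm up) ((linear speed of bright_cap above 0.5 m/s and contact force between the fingers and bright_cap below 0.05 N) or (linear speed of blue_cap above 0.5 m/s and contact force between the fingers and blue_cap below 0.05 N)).
It also fails if it takes over 72 s, if anything falls off the work surface, if the arm or the gripper's body presses on something with over 40 N, if the wrist force passes 120 N, or if a joint passes its speed limit or range.

### The arm

A 6-joint arm with a two-finger parallel gripper is mounted at the origin on a cart in front of the work surface, level with it; the furniture and walls round the work are solid. World frame = base frame: x ahead of the robot, y to its left, z up, the work surface at z = 0. Lengths are in m, angles in rad, forces in N, time in s.
With the tool pointing down it reaches from about 0.3 to 0.775 m from the base axis. Payload 14.6 kg.
Tool frame: the origin (TCP) lies on the centre line of the jaws, within the pads' length; the fingertips stand ctrl.tcp_to_tips ahead of it and the grasp point (between the pads) lies 2 mm behind it (ctrl.tcp_to_tips is the distance from the TCP to the fingertips, in m); z points along the fingers, y is the line along which they close (so a half turn about z gives the same grasp; the last joint's range is limited). The gripper opens to 94 mm and grips with 3 to 60 N. Pads are 16 mm wide; open, the fingers measure 119 mm over their backs; the gripper's body (75 mm by 177 mm) begins 78 mm behind the grasp point.
Start: joints at [-1.302, 0.3, 1.521, -0, 1.321, -0.067], TCP at [0.181, -0.519, 0.222] pointing down, gripper open.
Joint ranges: [-3.03, 3.03], [-0.79, 2.21], [0.23, 2.52], [-1.04, 4.18], [0, 3.07], [-2.55, 2.55]. Speed limits (rad/s): [2.22, 2.22, 2.57, 3.14, 3.14, 3.14].

### API

Orientations are given as [roll, pitch, yaw] about the fixed x, y, z axes, in that order (R = Rz(yaw) Ry(pitch) Rx(roll)).
In Python, from station import telemetry, viewer, hand_in, ctrl gives the robot as it stands.
- The arm moves only by the tool step_arm, never from a script. Its argument "plan" is a list of rows, each an object of numbers: "dx", "dy", "dz": the shift along the tool's x, y, z scaled (see below); "rx", "ry", "rz": the turn, a rotation vector about the tool's x, y, z scaled (see below); "claw": the closure, from 0 (fully open) to 1 (shut). In form: [{"dx": .., "dy": .., "dz": .., "rx": .., "ry": .., "rz": .., "claw": ..}, ...]. A call has 1 to 10 rows; each row shifts and turns the commanded pose from where the row before left it, along the tool's axes as they then stand; what a row does not reach is not made up. The controller multiplies each number of a shift by 0.1 m and each number of a turn by 90 degrees. A row lasts 1/10 s, in which the tool goes at most 50 mm and 8.59 degrees, less where a joint would pass 70% of its speed; a pose out of reach is approached as far as the arm can. A call with a number of a shift or a turn outside -1 to 1 is refused whole. A call with a gripper value outside its range is refused whole. The fingers move at their own pace and stop on an object; "grip_force" is the grip in N (left out, the last holds). Time passes only in rows, so rows that do not move let the fingers close. It gives the time, the measured TCP pose, the force, the opening and the grip force at its end, in the units of the state.
- telemetry.get_obs(): the state, without advancing time (a new reading comes with each control period).
- viewer.camera(name): name is "scene" or "side" or "wrist"; returns a dict with "img" (400x640x3 uint8, red, green, blue), "z_map" (400x640 float32, m along the optical axis (not along the pixel's ray), 0 where there is no reading), "fx", "fy", "cx", "cy" (pixels), "R" (3x3) and "t" (3): a world point X has camera coordinates R X + t; the wrist camera has in their place "tool_from_camera" (4x4, takes a point from camera to tool coordinates, whose origin is the TCP and whose axes are the flange's). Camera axes: x right, y down, z forward; pixel columns grow to the right and rows downward; lengths in m; the calibration is good to about 2 mm. The wrist camera is an equidistant fisheye: a pixel r from the principal point sees the ray r / f radians off the axis. A picture is of the moment at which its call begins: read the wrist's pose just before it.
- hand_in(): hands the job in; it is judged then, once.
Trained networks look in a picture, given as the dict that the camera call returned (one of the last four; its "shot" number tells which), for a name from the list of things; names that differ only in an ending like _2 or _b are one class to them, and where a whole thing is asked for, a point or a joint stands for the part that bears it (a point fixed in the world has none). Each returns a list of dicts, best first, with "score" (0 to 1); they miss things now and then, are a little off and sometimes report something else, mostly with a low value. They report only what shows in the picture. A call takes as long as a camera call.
- viewer.recognise(target, picture): "rect" ([left, top, right, bottom] in pixels, round what is visible of it).
The state is a dict: "time_s": time; "qpos": joint angles; "joint_vel": joint speeds; "tau": joint torques, N m; "ee_pos": TCP position; "eef_rot": TCP orientation; "force": force on the tool from outside, world axes, zero at the start; "moment": the same for the moment, N m; "grip_width": finger opening in m; "grip_force": force on a finger pad.
Only numpy, scipy, OpenCV 4.12 (cv2) and the standard library are available. Lean on these libraries where they do the work, as an engineer would, in place of code of your own. Each camera call takes 0.05 s, during which the arm holds its last target. There are 200 camera calls.

## Working session

There is one attempt and no reset: what is moved stays moved. The work goes in short steps, Python scripts to look and compute and a tool call to move; the robot and the scene stay as the last step left them, time stands still between calls to the robot, and variables do not carry over. Pictures are saved under pics/ and viewed, at most 10 in all, crops included, and the job is handed in when it is done.

Besides the shell and the picture viewer there is one more tool, called after ">>>" by a JSON object that holds its "op" and its "data", one argument or row to a line. step_arm: Moves the arm, as the interface text tells. Shifts and turns lie within -1 to 1; 1 stands for 0.1 m of shift or 90 degrees of turn. Its arguments: {"type":"object","properties":{"plan":{"type":"array"},"grip_force":{"type":"number"}},"required":["plan"]}

```bash
mkdir -p pics; cat > h.py <<'E'
import numpy as np, cv2
from station import telemetry, viewer, hand_in, ctrl
def cloud(p):
    z=p["z_map"]; v,u=np.mgrid[:z.shape[0],:z.shape[1]]
    c=np.stack([(u-p["cx"])/p["fx"]*z,(v-p["cy"])/p["fy"]*z,z],-1)
    w=(c-np.array(p["t"]))@np.array(p["R"]); w[z==0]=np.nan
    return w
def save(p,n): cv2.imwrite(f"pics/{n}.png",cv2.cvtColor(p["img"],cv2.COLOR_RGB2BGR))
E
python3 - <<'E'
from h import *
print(telemetry.get_obs(), ctrl.tcp_to_tips)
for c in ("scene","side"):
    p=viewer.camera(c); save(p,c); np.savez(c+".npz",**{k:v for k,v in p.items()})
    w=cloud(p); print(c,"cam pos",-np.array(p["R"]).T@p["t"])
    for n in ["jig","spring_leaf","clip_knob","bright_cap","blue_cap","wood_block","brake_cleaner","feeler_gauge","brass_brush"]:
        for r in viewer.recognise(n,p)[:1]:
            a,b,cc,d=[int(x) for x in r["rect"]]
            q=w[b:d,a:cc].reshape(-1,3); q=q[q[:,2]>0.004]
            print(n,round(r["score"],2),[a,b,cc,d],np.nanmedian(q,0).round(3))
E
```

```text
{'time_s': 0.0, 'qpos': array([-1.30160839e+00,  3.00469793e-01,  1.52158546e+00,  1.62816436e-05,
        1.32072729e+00, -6.66191225e-02]), 'joint_vel': array([-1.79541076e-03, -8.53911112e-04,  1.33952545e-03, -3.86070220e-04,
       -3.32518559e-04, -7.68913707e-05]), 'tau': array([ 5.29989265e-04, -5.31807411e+01, -3.52730799e+01,  7.07955030e-02,
        2.43837159e-02, -8.14231430e-05]), 'ee_pos': array([ 0.18116613, -0.5190393 ,  0.22188519]), 'eef_rot': array([-3.14040646e+00, -9.49460623e-05,  3.35802963e-01]), 'force': array([-0.2652582 , -0.34649811,  0.05655069]), 'moment': array([ 0.00569049, -0.05060165, -0.04906955]), 'grip_force': 0.0, 'grip_width': 0.09405862749606377} 0.017
scene cam pos [ 0.90245304 -0.27300453  0.77545055]
jig 0.87 [237, 157, 333, 238] [0.514 0.046 0.023]
spring_leaf 0.52 [289, 183, 308, 209] [0.503 0.07  0.025]
bright_cap 0.63 [247, 167, 305, 211] [0.464 0.052 0.025]
blue_cap 0.82 [188, 215, 248, 250] [ 0.443 -0.099  0.01 ]
wood_block 0.68 [300, 95, 345, 148] [0.4   0.256 0.049]
brake_cleaner 0.69 [251, 197, 287, 268] [ 0.567 -0.056  0.112]
feeler_gauge 0.82 [330, 165, 362, 199] [0.54  0.183 0.009]
brass_brush 0.72 [292, 268, 325, 324] [ 0.683 -0.085  0.015]
side cam pos [0.53047143 0.83485041 0.44169904]
jig 0.7 [291, 194, 404, 232] [0.474 0.085 0.015]
spring_leaf 0.59 [311, 189, 341, 214] [0.51  0.076 0.028]
clip_knob 0.56 [315, 188, 345, 216] [0.503 0.077 0.022]
bright_cap 0.93 [332, 188, 393, 219] [0.451 0.083 0.022]
blue_cap 0.9 [335, 164, 382, 196] [ 0.443 -0.076  0.015]
wood_block 0.81 [360, 236, 454, 307] [0.39  0.29  0.046]
brake_cleaner 0.68 [294, 112, 317, 196] [ 0.558 -0.029  0.099]
feeler_gauge 0.82 [299, 231, 323, 268] [0.542 0.19  0.007]
brass_brush 0.74 [240, 173, 269, 199] [ 0.664 -0.041  0.011]
```

```bash
python3 - <<'E'
from h import *
ims=[]
for c,(a,b,cc,d) in (("scene",(170,80,370,330)),("side",(230,100,470,320))):
    p=np.load(c+".npz"); im=cv2.cvtColor(p["img"],cv2.COLOR_RGB2BGR)[b:d,a:cc]
    im=cv2.resize(im,None,fx=400/im.shape[1],fy=400/im.shape[1],interpolation=cv2.INTER_CUBIC); ims.append(im)
h=max(i.shape[0] for i in ims)
ims=[cv2.copyMakeBorder(i,0,h-i.shape[0],0,0,0) for i in ims]
cv2.imwrite("pics/crop.png",np.hstack(ims))
def rep(n,q):
    if len(q)<8: print(n,len(q));return
    (x,y),(w,h),a=cv2.minAreaRect((q[:,:2]*1000).astype(np.float32)); print(n,len(q),"c",round(x,1),round(y,1),"wh",round(w,1),round(h,1),"ang",round(a,1),"med",np.median(q,0).round(4))
for c in ("scene","side"):
    p=np.load(c+".npz"); w=cloud(p).reshape(-1,3); im=p["img"].reshape(-1,3).astype(int)
    def box(x0,x1,y0,y1,z0,z1): return (w[:,0]>x0)&(w[:,0]<x1)&(w[:,1]>y0)&(w[:,1]<y1)&(w[:,2]>z0)&(w[:,2]<z1)
    rep(c+" block top",w[box(.28,.5,.17,.38,.044,.052)])
    rep(c+" bright hub",w[box(.38,.5,.0,.12,.051,.06)])
    rep(c+" board",w[box(.33,.64,-.02,.16,.011,.018)])
    rep(c+" bluehub",w[box(.36,.52,-.18,-.03,.036,.045)])
    rep(c+" blueflange",w[box(.36,.52,-.2,-.02,.005,.012)])
    red=(im[:,0]>120)&(im[:,1]<80)&(im[:,2]<80)
    rep(c+" knob",w[box(.42,.6,.0,.16,.03,.07)&red])
    rep(c+" bottle",w[box(.5,.64,-.12,.03,.1,.2)])
    rep(c+" gauge",w[box(.46,.62,.14,.26,.004,.014)])
E
```

```text
scene block top 1222 c 385.1 267.6 wh 73.1 135.0 ang 68.5 med [0.3898 0.265  0.0494]
scene bright hub 251 c 463.8 64.4 wh 69.1 35.9 ang 0.9 med [0.4496 0.0635 0.0564]
scene board 1601 c 508.0 82.0 wh 164.2 290.3 ang 81.6 med [0.5256 0.0532 0.0162]
scene bluehub 298 c 436.1 -96.4 wh 36.6 36.7 ang 51.4 med [ 0.4378 -0.0968  0.0415]
scene blueflange 1014 c 444.8 -103.0 wh 159.6 149.1 ang 89.6 med [ 0.4449 -0.1019  0.0095]
scene knob 32 c 501.2 71.1 wh 11.0 5.3 ang 63.1 med [0.5015 0.0697 0.0485]
scene bottle 1100 c 558.2 -52.9 wh 51.6 43.9 ang 49.6 med [ 0.5667 -0.0579  0.148 ]
scene gauge 396 c 535.9 198.2 wh 148.3 120.4 ang 2.5 med [0.5391 0.1877 0.0087]
side block top 2375 c 387.0 270.1 wh 75.3 129.6 ang 68.8 med [0.3851 0.2748 0.047 ]
side bright hub 181 c 465.9 68.4 wh 67.5 36.8 ang 1.1 med [0.4523 0.0726 0.0538]
side board 1286 c 503.6 46.9 wh 270.1 135.6 ang 1.3 med [0.5101 0.0942 0.0138]
side bluehub 106 c 436.7 -91.1 wh 39.1 35.9 ang 48.7 med [ 0.4378 -0.0894  0.0386]
side blueflange 330 c 437.6 -91.0 wh 121.1 55.0 ang 51.9 med [ 0.448  -0.073   0.0068]
side knob 0
side bottle 882 c 557.3 -41.4 wh 43.6 49.5 ang 74.1 med [ 0.5558 -0.0319  0.1391]
side gauge 366 c 541.8 187.5 wh 21.9 102.3 ang 13.9 med [0.5411 0.1924 0.0067]
```

View pics/crop.png

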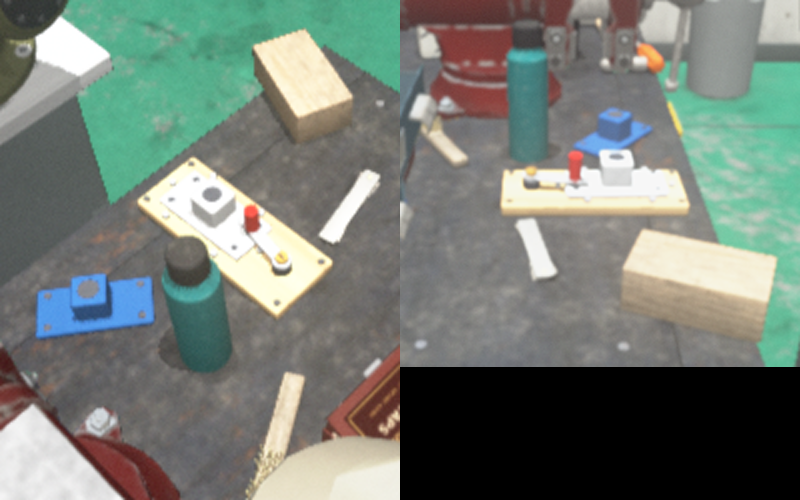

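```bash
cat >> h.py <<'E'
def plan(x,y,z,yaw_deg,step=.045,n=None):
    """print rows (tool axes, controller units) from the present pose to the target, tool down"""
    o=telemetry.get_obs(); p=np.array(o["ee_pos"]); yaw=o["eef_rot"][2]
    d=np.array([x,y,z])-p; dy=(np.radians(yaw_deg)-yaw+np.pi)%(2*np.pi)-np.pi
    n=n or int(max(np.ceil(np.linalg.norm(d)/step),np.ceil(abs(np.degrees(dy))/8.3),1))
    print("from",p.round(4),"yaw",round(np.degrees(yaw),2),"rows",n)
    for i in range(n):
        c,s=np.cos(yaw),np.sin(yaw); v=d/n
        print({"dx":round((c*v[0]+s*v[1])*10,3),"dy":round((s*v[0]-c*v[1])*10,3),"dz":round(-v[2]*10,3),"rz":round(-dy/n/(np.pi/2),4)})
        yaw+=dy/n
E
echo
```

>>> {"op": "step_arm", "data": {
  "plan": [
    {"dz": -0.4},
    {"dz": -0.45},
    {"dz": -0.45},
    {"dz": -0.2},
    {"dz": 0}
  ]
}}

```text
$.plan[0]: bad value
```

```bash
python3 -c "
from h import *
plan(.45,.06,.36,90)"
```

```text
from [ 0.1812 -0.5193  0.2225] yaw 19.24 rows 15
{'dx': np.float64(0.296), 'dy': np.float64(-0.306), 'dz': np.float64(-0.092), 'rz': np.float64(-0.0524)}
{'dx': np.float64(0.321), 'dy': np.float64(-0.28), 'dz': np.float64(-0.092), 'rz': np.float64(-0.0524)}
{'dx': np.float64(0.343), 'dy': np.float64(-0.253), 'dz': np.float64(-0.092), 'rz': np.float64(-0.0524)}
{'dx': np.float64(0.362), 'dy': np.float64(-0.224), 'dz': np.float64(-0.092), 'rz': np.float64(-0.0524)}
{'dx': np.float64(0.379), 'dy': np.float64(-0.193), 'dz': np.float64(-0.092), 'rz': np.float64(-0.0524)}
{'dx': np.float64(0.394), 'dy': np.float64(-0.161), 'dz': np.float64(-0.092), 'rz': np.float64(-0.0524)}
{'dx': np.float64(0.406), 'dy': np.float64(-0.128), 'dz': np.float64(-0.092), 'rz': np.float64(-0.0524)}
{'dx': np.float64(0.415), 'dy': np.float64(-0.095), 'dz': np.float64(-0.092), 'rz': np.float64(-0.0524)}
{'dx': np.float64(0.421), 'dy': np.float64(-0.06), 'dz': np.float64(-0.092), 'rz': np.float64(-0.0524)}
{'dx': np.float64(0.425), 'dy': np.float64(-0.025), 'dz': np.float64(-0.092), 'rz': np.float64(-0.0524)}
{'dx': np.float64(0.426), 'dy': np.float64(0.01), 'dz': np.float64(-0.092), 'rz': np.float64(-0.0524)}
{'dx': np.float64(0.423), 'dy': np.float64(0.045), 'dz': np.float64(-0.092), 'rz': np.float64(-0.0524)}
{'dx': np.float64(0.418), 'dy': np.float64(0.079), 'dz': np.float64(-0.092), 'rz': np.float64(-0.0524)}
{'dx': np.float64(0.41), 'dy': np.float64(0.113), 'dz': np.float64(-0.092), 'rz': np.float64(-0.0524)}
{'dx': np.float64(0.4), 'dy': np.float64(0.147), 'dz': np.float64(-0.092), 'rz': np.float64(-0.0524)}
```

>>> {"op": "step_arm", "data": {
  "plan": [
    {"dx": 0,"dy": 0,"dz": -0.4,"rx": 0,"ry": 0,"rz": 0,"claw": 0},
    {"dx": 0,"dy": 0,"dz": -0.45,"rx": 0,"ry": 0,"rz": 0,"claw": 0},
    {"dx": 0,"dy": 0,"dz": -0.45,"rx": 0,"ry": 0,"rz": 0,"claw": 0},
    {"dx": 0.296,"dy": -0.306,"dz": -0.1,"rx": 0,"ry": 0,"rz": -0.0524,"claw": 0},
    {"dx": 0.321,"dy": -0.28,"dz": 0,"rx": 0,"ry": 0,"rz": -0.0524,"claw": 0},
    {"dx": 0.343,"dy": -0.253,"dz": 0,"rx": 0,"ry": 0,"rz": -0.0524,"claw": 0},
    {"dx": 0.362,"dy": -0.224,"dz": 0,"rx": 0,"ry": 0,"rz": -0.0524,"claw": 0},
    {"dx": 0.379,"dy": -0.193,"dz": 0,"rx": 0,"ry": 0,"rz": -0.0524,"claw": 0},
    {"dx": 0.394,"dy": -0.161,"dz": 0,"rx": 0,"ry": 0,"rz": -0.0524,"claw": 0},
    {"dx": 0.406,"dy": -0.128,"dz": 0,"rx": 0,"ry": 0,"rz": -0.0524,"claw": 0}
  ]
}}

```text
time_s: 2.0
ee_pos: [0.307, -0.2473, 0.3626]
eef_rot: [3.141, 0.0, 0.915]
force: [0.1, -0.6, 0.5]
grip_width: 0.0942
grip_force: 0.0
```

>>> {"op": "step_arm", "data": {
  "plan": [
    {"dx": 0.415,"dy": -0.095,"dz": 0,"rx": 0,"ry": 0,"rz": -0.0524,"claw": 0},
    {"dx": 0.421,"dy": -0.06,"dz": 0,"rx": 0,"ry": 0,"rz": -0.0524,"claw": 0},
    {"dx": 0.425,"dy": -0.025,"dz": 0,"rx": 0,"ry": 0,"rz": -0.0524,"claw": 0},
    {"dx": 0.426,"dy": 0.01,"dz": 0,"rx": 0,"ry": 0,"rz": -0.0524,"claw": 0},
    {"dx": 0.423,"dy": 0.045,"dz": 0,"rx": 0,"ry": 0,"rz": -0.0524,"claw": 0},
    {"dx": 0.418,"dy": 0.079,"dz": 0.2,"rx": 0,"ry": 0,"rz": -0.0524,"claw": 1},
    {"dx": 0.41,"dy": 0.113,"dz": 0.2,"rx": 0,"ry": 0,"rz": -0.0524,"claw": 1},
    {"dx": 0.4,"dy": 0.147,"dz": 0.2,"rx": 0,"ry": 0,"rz": -0.0524,"claw": 1},
    {"dx": 0,"dy": 0,"dz": 0,"rx": 0,"ry": 0,"rz": 0,"claw": 1}
  ]
}}

```text
time_s: 2.9
ee_pos: [0.4503, 0.0632, 0.2996]
eef_rot: [-3.137, -0.0, 1.577]
force: [0.2, -0.2, 0.3]
grip_width: 0.0653
grip_force: 0.0
```

```bash
cat >> h.py <<'E'
from scipy.spatial.transform import Rotation as Ro
def wcloud():
    o=telemetry.get_obs(); p=viewer.camera("wrist")
    z=p["z_map"]; v,u=np.mgrid[:z.shape[0],:z.shape[1]]
    a=(u-p["cx"])/p["fx"]; b=(v-p["cy"])/p["fy"]; th=np.hypot(a,b); k=np.tan(np.minimum(th,1.5))/np.maximum(th,1e-9)
    c=np.stack([a*k*z,b*k*z,z,np.ones_like(z)],-1)
    T=np.eye(4); T[:3,:3]=Ro.from_euler("xyz",o["eef_rot"]).as_matrix(); T[:3,3]=o["ee_pos"]
    w=(c@(T@np.array(p["tool_from_camera"])).T)[...,:3]; w[(z==0)|(th>1.3)]=np.nan
    return p,w
def topview(w,img,x0,x1,y0,y1,res=.001):
    """orthographic colour map: columns = +x, rows = +y upward"""
    H,W=int((y1-y0)/res),int((x1-x0)/res); out=np.zeros((H,W,3),np.uint8)
    q=w.reshape(-1,3); m=np.isfinite(q[:,2]); q=q[m]; c=img.reshape(-1,3)[m]; s=np.argsort(q[:,2]); q=q[s];c=c[s]
    u=((q[:,0]-x0)/res).astype(int); v=((y1-q[:,1])/res).astype(int)
    for a in (0,1):
        for b in (0,1):
            ok=(u+a>=0)&(u+a<W)&(v+b>=0)&(v+b<H); out[v[ok]+b,u[ok]+a]=c[ok]
    return out
def rep(n,q):
    if len(q)<8: print(n,len(q));return
    (x,y),(w,h),a=cv2.minAreaRect((q[:,:2]*1000).astype(np.float32)); print(n,len(q),"c",round(x,1),round(y,1),"wh",round(w,1),round(h,1),"ang",round(a,1),"z",np.median(q[:,2]).round(4))
def box(w,x0,x1,y0,y1,z0,z1): return (w[...,0]>x0)&(w[...,0]<x1)&(w[...,1]>y0)&(w[...,1]<y1)&(w[...,2]>z0)&(w[...,2]<z1)
E
python3 - <<'E'
from h import *
o=telemetry.get_obs(); print(o["ee_pos"],o["eef_rot"],o["time_s"])
p,w=wcloud(); np.savez("w1.npz",w=w,img=p["img"])
t=topview(w,p["img"],.25,.75,-.2,.4,.001)
im=p["img"]
t=cv2.resize(t,(400,480)); im=cv2.resize(im,(400,250)); c=np.zeros((480,800,3),np.uint8); c[:,:400]=t; c[:250,400:]=im
cv2.imwrite("pics/w1.png",c[...,::-1])
I=p["img"].astype(int)
rep("block",w[box(w,.25,.55,.15,.4,.042,.054)])
rep("brhub",w[box(w,.40,.487,.02,.12,.049,.06)])
rep("board",w[box(w,.33,.64,-.01,.14,.011,.019)])
rep("jigall",w[box(w,.33,.64,-.01,.14,.011,.03)])
rep("bluehub",w[box(w,.36,.52,-.18,-.03,.035,.045)])
blue=(I[...,2]>I[...,0]+50)&(I[...,2]>I[...,1]+30)
rep("blueflange",w[box(w,.33,.55,-.25,.0,.004,.014)&blue])
rep("knob",w[box(w,.42,.6,-.02,.16,.055,.07)&(I[...,0]>120)&(I[...,1]<90)])
rep("bottle",w[box(w,.5,.64,-.12,.03,.16,.2)])
rep("gauge",w[box(w,.46,.62,.13,.28,.006,.014)])
rep("brush",w[box(w,.6,.8,-.2,.05,.01,.04)])
E
```

```text
[0.45026196 0.06318944 0.29962984] [-3.13714802e+00 -3.33399922e-04  1.57720690e+00] 2.9
block 4527 c 385.8 268.3 wh 73.3 131.3 ang 68.9 z 0.0485
brhub 715 c 447.4 66.4 wh 35.0 35.3 ang 0.3 z 0.0556
board 4848 c 474.1 67.3 wh 217.0 88.9 ang 0.3 z 0.0156
jigall 7141 c 474.1 67.3 wh 217.0 88.9 ang 0.3 z 0.0161
bluehub 331 c 435.6 -84.1 wh 46.2 25.8 ang 1.5 z 0.0405
blueflange 1140 c 439.4 -90.2 wh 109.0 55.8 ang 52.0 z 0.0085
knob 15 c 492.3 78.4 wh 13.5 6.1 ang 62.4 z 0.062
bottle 0
gauge 926 c 541.2 183.6 wh 22.3 108.5 ang 13.8 z 0.0085
brush 1346 c 716.3 -3.0 wh 167.4 105.8 ang 1.3 z 0.0174
```

View pics/w1.png

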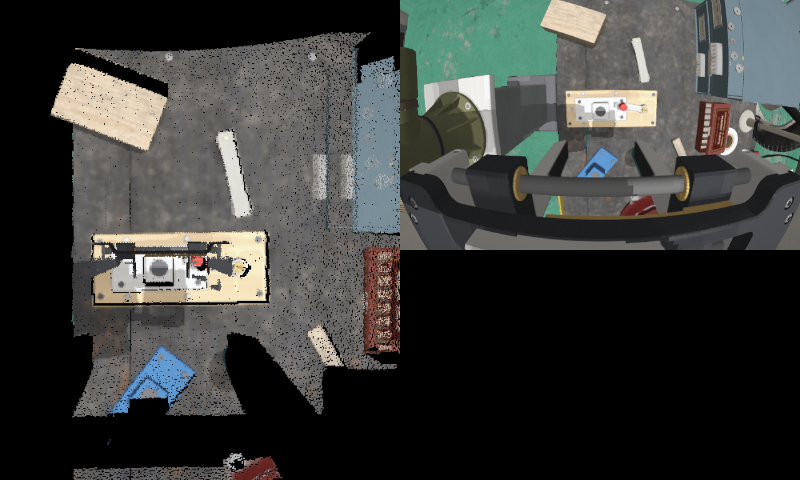

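```bash
python3 - <<'E'
from h import *
plan(.497,.045,.056,90,step=.044)
P=np.array([548,67.5]); prev=np.array([497,45.]);th0=0
for f,th in [(.1,0),(.3,5),(.5,12),(.7,19),(.9,26),(1.05,33),(1.2,40),(1.3,40)]:
    K=P+52*np.array([-np.cos(f),np.sin(f)]); t=np.radians(th); T=K-16*np.array([np.sin(t),np.cos(t)])
    d=T-prev; yaw=np.radians(90-th0); print(T.round(1),"dx",round((np.cos(yaw)*d[0]+np.sin(yaw)*d[1])/100,3),"dy",round((np.sin(yaw)*d[0]-np.cos(yaw)*d[1])/100,3),"rz",round((th-th0)/90,4)); prev=T;th0=th
E
```

```text
from [0.4501 0.0614 0.3012] yaw 90.17 rows 6
{'dx': np.float64(-0.028), 'dy': np.float64(0.078), 'dz': np.float64(0.409), 'rz': np.float64(0.0003)}
{'dx': np.float64(-0.028), 'dy': np.float64(0.078), 'dz': np.float64(0.409), 'rz': np.float64(0.0003)}
{'dx': np.float64(-0.028), 'dy': np.float64(0.078), 'dz': np.float64(0.409), 'rz': np.float64(0.0003)}
{'dx': np.float64(-0.027), 'dy': np.float64(0.078), 'dz': np.float64(0.409), 'rz': np.float64(0.0003)}
{'dx': np.float64(-0.027), 'dy': np.float64(0.078), 'dz': np.float64(0.409), 'rz': np.float64(0.0003)}
{'dx': np.float64(-0.027), 'dy': np.float64(0.078), 'dz': np.float64(0.409), 'rz': np.float64(0.0003)}
[496.3  56.7] dx 0.117 dy -0.007 rz 0.0
[496.9  66.9] dx 0.102 dy 0.007 rz 0.0556
[499.   76.8] dx 0.1 dy 0.012 rz 0.0778
[503.   85.9] dx 0.097 dy 0.02 rz 0.0778
[508.7  93.9] dx 0.094 dy 0.027 rz 0.0778
[513.4  99.2] dx 0.069 dy 0.019 rz 0.0778
[518.9 103.7] dx 0.068 dy 0.021 rz 0.0778
[523.8 105.3] dx 0.044 dy 0.027 rz 0.0
```

>>> {"op": "step_arm", "data": {
  "plan": [
    {"dx": -0.028,"dy": 0.078,"dz": 0.409,"rx": 0,"ry": 0,"rz": 0,"claw": 1},
    {"dx": -0.028,"dy": 0.078,"dz": 0.409,"rx": 0,"ry": 0,"rz": 0,"claw": 1},
    {"dx": -0.028,"dy": 0.078,"dz": 0.409,"rx": 0,"ry": 0,"rz": 0,"claw": 1},
    {"dx": -0.028,"dy": 0.078,"dz": 0.409,"rx": 0,"ry": 0,"rz": 0,"claw": 1},
    {"dx": -0.028,"dy": 0.078,"dz": 0.409,"rx": 0,"ry": 0,"rz": 0,"claw": 1},
    {"dx": -0.028,"dy": 0.078,"dz": 0.2,"rx": 0,"ry": 0,"rz": 0,"claw": 1},
    {"dx": 0,"dy": 0,"dz": 0.2,"rx": 0,"ry": 0,"rz": 0,"claw": 1},
    {"dx": 0,"dy": 0,"dz": 0,"rx": 0,"ry": 0,"rz": 0,"claw": 1}
  ]
}}

```text
time_s: 3.75
ee_pos: [0.4961, 0.0419, 0.0566]
eef_rot: [-3.139, 0.0, 1.568]
force: [-0.6, -0.4, 0.3]
grip_width: 0.0006
grip_force: 0.0
```

>>> {"op": "step_arm", "data": {
  "plan": [
    {"dx": 0.117,"dy": -0.007,"dz": 0,"rx": 0,"ry": 0,"rz": 0,"claw": 1},
    {"dx": 0.05,"dy": 0.003,"dz": 0,"rx": 0,"ry": 0,"rz": 0.0278,"claw": 1},
    {"dx": 0.05,"dy": 0.003,"dz": 0,"rx": 0,"ry": 0,"rz": 0.0278,"claw": 1},
    {"dx": 0.1,"dy": 0.012,"dz": 0,"rx": 0,"ry": 0,"rz": 0.0778,"claw": 1},
    {"dx": 0.097,"dy": 0.02,"dz": 0,"rx": 0,"ry": 0,"rz": 0.0778,"claw": 1},
    {"dx": 0.094,"dy": 0.027,"dz": 0,"rx": 0,"ry": 0,"rz": 0.0778,"claw": 1},
    {"dx": 0.069,"dy": 0.019,"dz": 0,"rx": 0,"ry": 0,"rz": 0.0778,"claw": 1},
    {"dx": 0.068,"dy": 0.021,"dz": 0,"rx": 0,"ry": 0,"rz": 0.0778,"claw": 1},
    {"dx": 0.044,"dy": 0.027,"dz": 0,"rx": 0,"ry": 0,"rz": 0,"claw": 1},
    {"dx": 0,"dy": 0,"dz": 0,"rx": 0,"ry": 0,"rz": 0,"claw": 1}
  ]
}}

```text
time_s: 4.75
ee_pos: [0.5246, 0.1036, 0.0592]
eef_rot: [3.14, -0.002, 0.876]
force: [-0.3, 0.2, -0.3]
grip_width: 0.0005
grip_force: 0.0
```

```bash
python3 - <<'E'
from h import *
o=telemetry.get_obs();print(o["ee_pos"],np.degrees(o["eef_rot"]),o["force"])
p=viewer.camera("scene"); w=cloud(p); im=cv2.resize(p["img"][150:280,220:380],None,fx=4,fy=4); cv2.imwrite("pics/s2.png",im[...,::-1])
I=p["img"].astype(int)
rep("knob",w[box(w,.45,.6,0,.18,.03,.07)&(I[...,0]>120)&(I[...,1]<80)])
E
```

```text
[0.52464108 0.10362859 0.05917623] [ 1.79920422e+02 -8.69720788e-02  5.01819252e+01] [-0.31343365  0.16014088 -0.27888208]
knob 0
```

View pics/s2.png

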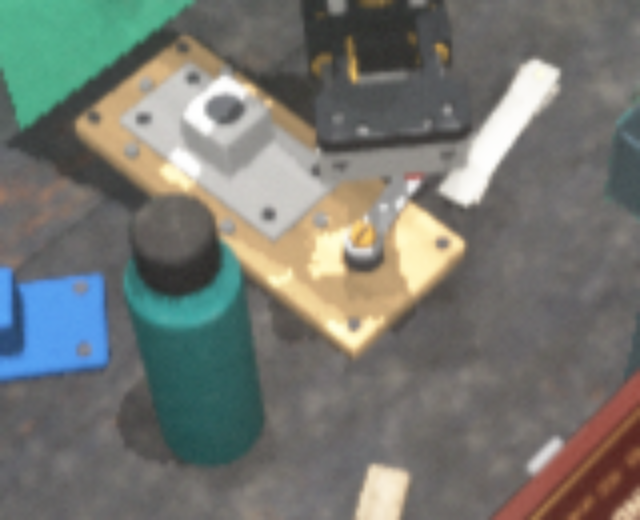

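>>> {"op": "step_arm", "data": {
  "plan": [
    {"dx": -0.15,"dy": 0,"dz": 0,"rx": 0,"ry": 0,"rz": 0,"claw": 1},
    {"dx": 0,"dy": 0,"dz": -0.4,"rx": 0,"ry": 0,"rz": 0,"claw": 0.6},
    {"dx": 0,"dy": 0,"dz": -0.4,"rx": 0,"ry": 0,"rz": 0,"claw": 0.2},
    {"dx": -0.1,"dy": -0.3,"dz": -0.2,"rx": 0,"ry": 0,"rz": -0.09,"claw": 0.2},
    {"dx": -0.1,"dy": -0.3,"dz": 0,"rx": 0,"ry": 0,"rz": -0.09,"claw": 0.2},
    {"dx": 0,"dy": 0,"dz": 0,"rx": 0,"ry": 0,"rz": -0.09,"claw": 0.2},
    {"dx": 0,"dy": 0,"dz": 0,"rx": 0,"ry": 0,"rz": -0.09,"claw": 0.2},
    {"dx": 0,"dy": 0,"dz": 0,"rx": 0,"ry": 0,"rz": -0.08,"claw": 0.2}
  ]
}}

```text
time_s: 5.6
ee_pos: [0.4538, 0.1107, 0.1586]
eef_rot: [3.141, -0.0, 1.572]
force: [0.9, -0.4, 0.5]
grip_width: 0.0533
grip_force: 0.0
```

```bash
python3 - <<'E'
from h import *
p,w=wcloud(); I=p["img"].astype(int)
t=topview(w,p["img"],.38,.62,-.0,.2,.0006)
cv2.imwrite("pics/w2.png",t[...,::-1])
rep("brhub",w[box(w,.40,.5,.02,.12,.049,.06)])
rep("knob",w[box(w,.45,.6,0,.18,.055,.07)&(I[...,0]>120)&(I[...,1]<80)])
rep("board",w[box(w,.33,.64,-.01,.14,.011,.019)])
o=telemetry.get_obs();print(o["grip_width"])
plan(.448,.067,.05,90.3,step=.045)
E
```

```text
brhub 1395 c 447.8 66.7 wh 36.0 36.1 ang 3.1 z 0.0555
knob 29 c 532.7 122.3 wh 14.9 7.1 ang 41.8 z 0.0603
board 5850 c 473.9 66.4 wh 216.8 87.9 ang 0.9 z 0.0156
0.057121344223845856
from [0.4539 0.1107 0.1585] yaw 90.45 rows 3
{'dx': np.float64(-0.145), 'dy': np.float64(-0.021), 'dz': np.float64(0.362), 'rz': np.float64(0.0005)}
{'dx': np.float64(-0.145), 'dy': np.float64(-0.021), 'dz': np.float64(0.362), 'rz': np.float64(0.0005)}
{'dx': np.float64(-0.145), 'dy': np.float64(-0.02), 'dz': np.float64(0.362), 'rz': np.float64(0.0005)}
```

View pics/w2.png

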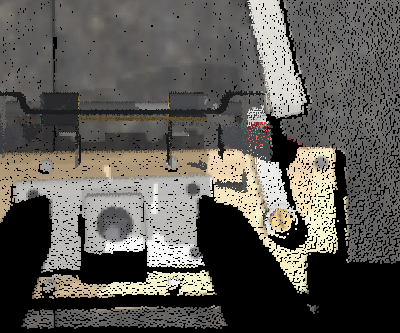

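>>> {"op": "step_arm", "data": {
  "plan": [
    {"dx": -0.22,"dy": -0.03,"dz": 0.1,"rx": 0,"ry": 0,"rz": 0,"claw": 0.2},
    {"dx": -0.217,"dy": -0.03,"dz": 0.3,"rx": 0,"ry": 0,"rz": 0,"claw": 0.2},
    {"dx": 0,"dy": 0,"dz": 0.4,"rx": 0,"ry": 0,"rz": 0,"claw": 0.2},
    {"dx": 0,"dy": 0,"dz": 0.29,"rx": 0,"ry": 0,"rz": 0,"claw": 0.2},
    {"dx": 0,"dy": 0,"dz": 0,"rx": 0,"ry": 0,"rz": 0,"claw": 0.2}
  ]
}}

```text
time_s: 6.15
ee_pos: [0.4458, 0.0667, 0.0465]
eef_rot: [-3.136, 0.0, 1.562]
force: [0.3, -0.5, 0.7]
grip_width: 0.075
grip_force: 0.0
```

>>> {"op": "step_arm", "data": {
  "grip_force": 25,
  "plan": [
    {"dx": 0,"dy": 0,"dz": 0,"rx": 0,"ry": 0,"rz": 0,"claw": 1},
    {"dx": 0,"dy": 0,"dz": 0,"rx": 0,"ry": 0,"rz": 0,"claw": 1},
    {"dx": 0,"dy": 0,"dz": 0,"rx": 0,"ry": 0,"rz": 0,"claw": 1},
    {"dx": 0,"dy": 0,"dz": 0,"rx": 0,"ry": 0,"rz": 0,"claw": 1},
    {"dx": 0,"dy": 0,"dz": 0,"rx": 0,"ry": 0,"rz": 0,"claw": 1}
  ]
}}

```text
time_s: 6.65
ee_pos: [0.448, 0.0672, 0.0495]
eef_rot: [3.141, -0.0, 1.563]
force: [-0.4, -0.1, 0.5]
grip_width: 0.0383
grip_force: 0.0
```

>>> {"op": "step_arm", "data": {
  "plan": [
    {"dx": 0,"dy": 0,"dz": 0,"rx": 0,"ry": 0,"rz": 0,"claw": 1},
    {"dx": 0,"dy": 0,"dz": 0,"rx": 0,"ry": 0,"rz": 0,"claw": 1},
    {"dx": 0,"dy": 0,"dz": -0.05,"rx": 0,"ry": 0,"rz": 0,"claw": 1},
    {"dx": 0,"dy": 0,"dz": -0.2,"rx": 0,"ry": 0,"rz": 0,"claw": 1},
    {"dx": 0,"dy": 0,"dz": -0.3,"rx": 0,"ry": 0,"rz": 0,"claw": 1},
    {"dx": 0,"dy": 0,"dz": -0.3,"rx": 0,"ry": 0,"rz": 0,"claw": 1},
    {"dx": 0,"dy": 0,"dz": -0.1,"rx": 0,"ry": 0,"rz": 0,"claw": 1},
    {"dx": 0,"dy": 0,"dz": 0,"rx": 0,"ry": 0,"rz": 0,"claw": 1}
  ]
}}

```text
time_s: 7.45
ee_pos: [0.4481, 0.0671, 0.1446]
eef_rot: [3.14, -0.0, 1.563]
force: [-0.9, 0.1, -2.8]
grip_width: 0.0358
grip_force: 24.7
```

```bash
python3 - <<'E'
from h import *
o=telemetry.get_obs();print(o["force"],o["grip_width"],o["grip_force"])
plan(.386,.268,.15,90-21.1+.5,step=.04)
E
```

```text
[-0.93646552  0.09636532 -2.8055679 ] 0.035761624207164014 24.725354611873627
from [0.4481 0.0671 0.1446] yaw 89.56 rows 6
{'dx': np.float64(0.334), 'dy': np.float64(-0.106), 'dz': np.float64(-0.009), 'rz': np.float64(0.0373)}
{'dx': np.float64(0.327), 'dy': np.float64(-0.125), 'dz': np.float64(-0.009), 'rz': np.float64(0.0373)}
{'dx': np.float64(0.319), 'dy': np.float64(-0.144), 'dz': np.float64(-0.009), 'rz': np.float64(0.0373)}
{'dx': np.float64(0.31), 'dy': np.float64(-0.163), 'dz': np.float64(-0.009), 'rz': np.float64(0.0373)}
{'dx': np.float64(0.3), 'dy': np.float64(-0.181), 'dz': np.float64(-0.009), 'rz': np.float64(0.0373)}
{'dx': np.float64(0.289), 'dy': np.float64(-0.198), 'dz': np.float64(-0.009), 'rz': np.float64(0.0373)}
```

>>> {"op": "step_arm", "data": {
  "plan": [
    {"dx": 0.334,"dy": -0.106,"dz": 0,"rx": 0,"ry": 0,"rz": 0.0373,"claw": 1},
    {"dx": 0.327,"dy": -0.125,"dz": 0,"rx": 0,"ry": 0,"rz": 0.0373,"claw": 1},
    {"dx": 0.319,"dy": -0.144,"dz": 0,"rx": 0,"ry": 0,"rz": 0.0373,"claw": 1},
    {"dx": 0.31,"dy": -0.163,"dz": 0,"rx": 0,"ry": 0,"rz": 0.0373,"claw": 1},
    {"dx": 0.3,"dy": -0.181,"dz": 0,"rx": 0,"ry": 0,"rz": 0.0373,"claw": 1},
    {"dx": 0.289,"dy": -0.198,"dz": 0,"rx": 0,"ry": 0,"rz": 0.0373,"claw": 1},
    {"dx": 0,"dy": 0,"dz": 0.2,"rx": 0,"ry": 0,"rz": 0,"claw": 1},
    {"dx": 0,"dy": 0,"dz": 0.25,"rx": 0,"ry": 0,"rz": 0,"claw": 1},
    {"dx": 0,"dy": 0,"dz": 0.07,"rx": 0,"ry": 0,"rz": 0,"claw": 1},
    {"dx": 0,"dy": 0,"dz": 0,"rx": 0,"ry": 0,"rz": 0,"claw": 1}
  ]
}}

```text
time_s: 8.45
ee_pos: [0.3848, 0.2673, 0.0903]
eef_rot: [-3.139, 0.003, 1.212]
force: [0.7, -0.6, -0.8]
grip_width: 0.0359
grip_force: 24.7
```

```bash
python3 - <<'E'
from h import *
p,w=wcloud()
rep("block",w[box(w,.25,.55,.15,.4,.042,.0535)])
q=box(w,.3,.5,.15,.38,.09,.1); rep("hub",w[box(w,.3,.5,.2,.35,.085,.1)])
p=viewer.camera("side"); im=cv2.resize(p["img"][180:320,320:480],None,fx=3.5,fy=3.5); cv2.imwrite("pics/s3.png",im[...,::-1])
E
```

```text
block 3931 c 388.3 276.2 wh 57.8 131.7 ang 69.5 z 0.0485
hub 4540 c 385.1 266.4 wh 36.2 60.3 ang 71.6 z 0.0964
```

View pics/s3.png

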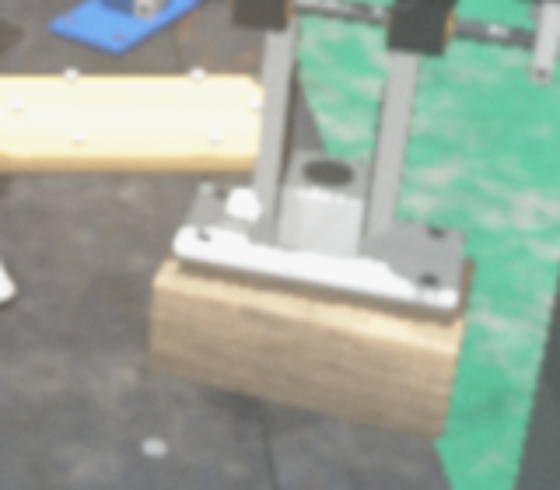

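>>> {"op": "step_arm", "data": {
  "plan": [
    {"dx": 0,"dy": 0,"dz": 0.04,"rx": 0,"ry": 0,"rz": 0,"claw": 1},
    {"dx": 0,"dy": 0,"dz": 0.03,"rx": 0,"ry": 0,"rz": 0,"claw": 1},
    {"dx": 0,"dy": 0,"dz": 0,"rx": 0,"ry": 0,"rz": 0,"claw": 1},
    {"dx": 0,"dy": 0,"dz": 0,"rx": 0,"ry": 0,"rz": 0,"claw": 1}
  ]
}}

```text
time_s: 8.95
ee_pos: [0.3857, 0.2678, 0.0851]
eef_rot: [3.142, -0.0, 1.212]
force: [-0.4, 0.6, -1.4]
grip_width: 0.0358
grip_force: 24.7
```

>>> {"op": "step_arm", "data": {
  "plan": [
    {"dx": 0,"dy": 0,"dz": 0.01,"rx": 0,"ry": 0,"rz": 0,"claw": 1},
    {"dx": 0,"dy": 0,"dz": 0.01,"rx": 0,"ry": 0,"rz": 0,"claw": 1},
    {"dx": 0,"dy": 0,"dz": 0,"rx": 0,"ry": 0,"rz": 0,"claw": 1},
    {"dx": 0,"dy": 0,"dz": 0,"rx": 0,"ry": 0,"rz": 0,"claw": 1}
  ]
}}

```text
time_s: 9.35
ee_pos: [0.3856, 0.2678, 0.083]
eef_rot: [-3.142, 0.0, 1.212]
force: [0.1, 0.3, -2.2]
grip_width: 0.036
grip_force: 24.7
```

>>> {"op": "step_arm", "data": {
  "plan": [
    {"dx": 0,"dy": 0,"dz": 0.01,"rx": 0,"ry": 0,"rz": 0,"claw": 1},
    {"dx": 0,"dy": 0,"dz": 0.005,"rx": 0,"ry": 0,"rz": 0,"claw": 1},
    {"dx": 0,"dy": 0,"dz": 0,"rx": 0,"ry": 0,"rz": 0,"claw": 1},
    {"dx": 0,"dy": 0,"dz": 0,"rx": 0,"ry": 0,"rz": 0,"claw": 1}
  ]
}}

```text
time_s: 9.75
ee_pos: [0.3857, 0.268, 0.0823]
eef_rot: [3.141, -0.0, 1.212]
force: [-5.9, -2.4, 12.4]
grip_width: 0.0358
grip_force: 24.7
```

>>> {"op": "step_arm", "data": {
  "plan": [
    {"dx": 0,"dy": 0,"dz": 0,"rx": 0,"ry": 0,"rz": 0,"claw": 0.5},
    {"dx": 0,"dy": 0,"dz": 0,"rx": 0,"ry": 0,"rz": 0,"claw": 0.5},
    {"dx": 0,"dy": 0,"dz": 0,"rx": 0,"ry": 0,"rz": 0,"claw": 0.3},
    {"dx": 0,"dy": 0,"dz": 0,"rx": 0,"ry": 0,"rz": 0,"claw": 0.3},
    {"dx": 0,"dy": 0,"dz": -0.3,"rx": 0,"ry": 0,"rz": 0,"claw": 0.3},
    {"dx": 0,"dy": 0,"dz": -0.45,"rx": 0,"ry": 0,"rz": 0,"claw": 0.2},
    {"dx": 0,"dy": 0,"dz": -0.45,"rx": 0,"ry": 0,"rz": 0,"claw": 0.2},
    {"dx": 0,"dy": 0,"dz": -0.4,"rx": 0,"ry": 0,"rz": 0,"claw": 0.2}
  ]
}}

```text
time_s: 10.55
ee_pos: [0.3855, 0.2678, 0.2437]
eef_rot: [3.141, -0.001, 1.212]
force: [-0.0, -0.9, -0.1]
grip_width: 0.0749
grip_force: 0.0
```

```bash
python3 - <<'E'
from h import *
p=viewer.camera("side"); w=cloud(p)
rep("hub",w[box(w,.3,.5,.2,.35,.08,.1)]); rep("flange",w[box(w,.3,.5,.2,.35,.053,.06)]);rep("block",w[box(w,.3,.5,.2,.35,.042,.051)])
plan(.37,-.10,.25,30)
E
```

```text
hub 376 c 387.1 269.2 wh 36.5 35.6 ang 71.0 z 0.0869
flange 1283 c 386.9 268.5 wh 57.7 119.2 ang 71.4 z 0.0551
block 895 c 387.2 270.4 wh 74.8 129.9 ang 68.9 z 0.047
from [0.3871 0.2688 0.2498] yaw 69.43 rows 9
{'dx': np.float64(-0.39), 'dy': np.float64(0.126), 'dz': np.float64(-0.0), 'rz': np.float64(0.0487)}
{'dx': np.float64(-0.379), 'dy': np.float64(0.156), 'dz': np.float64(-0.0), 'rz': np.float64(0.0487)}
{'dx': np.float64(-0.366), 'dy': np.float64(0.184), 'dz': np.float64(-0.0), 'rz': np.float64(0.0487)}
{'dx': np.float64(-0.351), 'dy': np.float64(0.212), 'dz': np.float64(-0.0), 'rz': np.float64(0.0487)}
{'dx': np.float64(-0.334), 'dy': np.float64(0.238), 'dz': np.float64(-0.0), 'rz': np.float64(0.0487)}
{'dx': np.float64(-0.315), 'dy': np.float64(0.263), 'dz': np.float64(-0.0), 'rz': np.float64(0.0487)}
{'dx': np.float64(-0.294), 'dy': np.float64(0.286), 'dz': np.float64(-0.0), 'rz': np.float64(0.0487)}
{'dx': np.float64(-0.271), 'dy': np.float64(0.308), 'dz': np.float64(-0.0), 'rz': np.float64(0.0487)}
{'dx': np.float64(-0.247), 'dy': np.float64(0.327), 'dz': np.float64(-0.0), 'rz': np.float64(0.0487)}
```

Bright cap is centred on the block. On to the blue cap.

>>> {"op": "step_arm", "data": {
  "plan": [
    {"dx": -0.39,"dy": 0.126,"dz": 0,"rx": 0,"ry": 0,"rz": 0.0487,"claw": 0.2},
    {"dx": -0.379,"dy": 0.156,"dz": 0,"rx": 0,"ry": 0,"rz": 0.0487,"claw": 0.2},
    {"dx": -0.366,"dy": 0.184,"dz": 0,"rx": 0,"ry": 0,"rz": 0.0487,"claw": 0.2},
    {"dx": -0.351,"dy": 0.212,"dz": 0,"rx": 0,"ry": 0,"rz": 0.0487,"claw": 0.2},
    {"dx": -0.334,"dy": 0.238,"dz": 0,"rx": 0,"ry": 0,"rz": 0.0487,"claw": 0.2},
    {"dx": -0.315,"dy": 0.263,"dz": 0,"rx": 0,"ry": 0,"rz": 0.0487,"claw": 0.2},
    {"dx": -0.294,"dy": 0.286,"dz": 0,"rx": 0,"ry": 0,"rz": 0.0487,"claw": 0.2},
    {"dx": -0.271,"dy": 0.308,"dz": 0,"rx": 0,"ry": 0,"rz": 0.0487,"claw": 0.2},
    {"dx": -0.247,"dy": 0.327,"dz": 0,"rx": 0,"ry": 0,"rz": 0.0487,"claw": 0.2},
    {"dx": 0,"dy": 0,"dz": 0,"rx": 0,"ry": 0,"rz": 0,"claw": 0.2}
  ]
}}

```text
time_s: 11.6
ee_pos: [0.3682, -0.1041, 0.2412]
eef_rot: [3.141, 0.0, 0.516]
force: [0.9, 0.6, 0.3]
grip_width: 0.0754
grip_force: 0.0
```

```bash
python3 - <<'E'
from h import *
p,w=wcloud(); I=p["img"].astype(int)
t=topview(w,p["img"],.28,.68,-.25,.15,.0012)
cv2.imwrite("pics/w4.png",t[...,::-1])
blue=(I[...,2]>I[...,0]+40)&(I[...,2]>I[...,1]+20)
rep("hub",w[box(w,.36,.52,-.18,-.02,.037,.046)])
rep("hubblue",w[box(w,.36,.52,-.18,-.02,.037,.046)&blue])
rep("flange",w[box(w,.33,.55,-.2,.0,.004,.014)&blue])
rep("board",w[box(w,.33,.64,0,.14,.011,.019)])
rep("tall",w[box(w,.25,.7,-.3,-.14,.08,.3)])
plan(.437,-.093,.12,52)
E
```

```text
hub 912 c 436.1 -94.7 wh 36.5 36.6 ang 53.1 z 0.0405
hubblue 648 c 436.1 -94.7 wh 36.5 36.6 ang 53.1 z 0.0404
flange 2939 c 436.1 -94.4 wh 120.0 56.0 ang 52.4 z 0.0085
board 8454 c 468.7 65.6 wh 206.0 89.1 ang 0.9 z 0.0156
tall 36610 c 502.5 -236.6 wh 136.0 388.6 ang 75.6 z 0.2054
from [ 0.3683 -0.1024  0.2411] yaw 29.74 rows 4
{'dx': np.float64(0.161), 'dy': np.float64(0.065), 'dz': np.float64(0.303), 'rz': np.float64(-0.0618)}
{'dx': np.float64(0.154), 'dy': np.float64(0.08), 'dz': np.float64(0.303), 'rz': np.float64(-0.0618)}
{'dx': np.float64(0.145), 'dy': np.float64(0.095), 'dz': np.float64(0.303), 'rz': np.float64(-0.0618)}
{'dx': np.float64(0.135), 'dy': np.float64(0.108), 'dz': np.float64(0.303), 'rz': np.float64(-0.0618)}
```

View pics/w4.png

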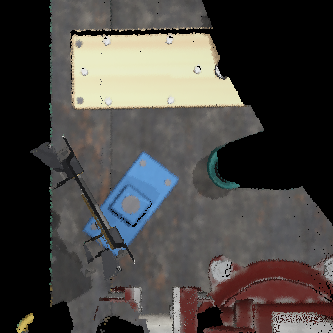

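>>> {"op": "step_arm", "data": {
  "plan": [
    {"dx": 0.161,"dy": 0.07,"dz": 0.303,"rx": 0,"ry": 0,"rz": -0.063,"claw": 0.25},
    {"dx": 0.154,"dy": 0.08,"dz": 0.303,"rx": 0,"ry": 0,"rz": -0.063,"claw": 0.25},
    {"dx": 0.145,"dy": 0.095,"dz": 0.303,"rx": 0,"ry": 0,"rz": -0.063,"claw": 0.25},
    {"dx": 0.115,"dy": 0.108,"dz": 0.303,"rx": 0,"ry": 0,"rz": -0.063,"claw": 0.25},
    {"dx": 0,"dy": 0,"dz": 0,"rx": 0,"ry": 0,"rz": 0,"claw": 0.25},
    {"dx": 0,"dy": 0,"dz": 0,"rx": 0,"ry": 0,"rz": 0,"claw": 0.25}
  ]
}}

```text
time_s: 12.25
ee_pos: [0.4359, -0.092, 0.1205]
eef_rot: [-3.14, 0.0, 0.918]
force: [-0.3, 0.0, 0.4]
grip_width: 0.0705
grip_force: 0.0
```

```bash
python3 -c "
from h import *
plan(.4361,-.0945,.036,52.4,step=.03)"
```

```text
from [ 0.4359 -0.092   0.1205] yaw 52.61 rows 3
{'dx': np.float64(-0.006), 'dy': np.float64(0.006), 'dz': np.float64(0.282), 'rz': np.float64(0.0008)}
{'dx': np.float64(-0.006), 'dy': np.float64(0.006), 'dz': np.float64(0.282), 'rz': np.float64(0.0008)}
{'dx': np.float64(-0.006), 'dy': np.float64(0.006), 'dz': np.float64(0.282), 'rz': np.float64(0.0008)}
```

>>> {"op": "step_arm", "data": {
  "plan": [
    {"dx": -0.006,"dy": 0.006,"dz": 0.28,"rx": 0,"ry": 0,"rz": 0.001,"claw": 0.25},
    {"dx": -0.006,"dy": 0.006,"dz": 0.28,"rx": 0,"ry": 0,"rz": 0.001,"claw": 0.25},
    {"dx": -0.006,"dy": 0.006,"dz": 0.2,"rx": 0,"ry": 0,"rz": 0,"claw": 0.25},
    {"dx": 0,"dy": 0,"dz": 0.085,"rx": 0,"ry": 0,"rz": 0,"claw": 0.25},
    {"dx": 0,"dy": 0,"dz": 0,"rx": 0,"ry": 0,"rz": 0,"claw": 0.6},
    {"dx": 0,"dy": 0,"dz": 0,"rx": 0,"ry": 0,"rz": 0,"claw": 1},
    {"dx": 0,"dy": 0,"dz": 0,"rx": 0,"ry": 0,"rz": 0,"claw": 1},
    {"dx": 0,"dy": 0,"dz": 0,"rx": 0,"ry": 0,"rz": 0,"claw": 1},
    {"dx": 0,"dy": 0,"dz": 0,"rx": 0,"ry": 0,"rz": 0,"claw": 1},
    {"dx": 0,"dy": 0,"dz": 0,"rx": 0,"ry": 0,"rz": 0,"claw": 1}
  ]
}}

```text
time_s: 13.25
ee_pos: [0.4366, -0.0953, 0.0363]
eef_rot: [3.141, -0.0, 0.916]
force: [-2.0, 1.4, 7.5]
grip_width: 0.036
grip_force: 25.0
```

>>> {"op": "step_arm", "data": {
  "plan": [
    {"dx": 0,"dy": 0,"dz": 0,"rx": 0,"ry": 0,"rz": 0,"claw": 1},
    {"dx": 0,"dy": 0,"dz": 0,"rx": 0,"ry": 0,"rz": 0,"claw": 1}
  ]
}}

```text
time_s: 13.45
ee_pos: [0.4366, -0.0953, 0.0363]
eef_rot: [3.141, -0.0, 0.916]
force: [-3.4, 1.0, 8.0]
grip_width: 0.0359
grip_force: 25.0
```

>>> {"op": "step_arm", "data": {
  "plan": [
    {"dx": 0,"dy": 0,"dz": -0.1,"rx": 0,"ry": 0,"rz": 0,"claw": 1},
    {"dx": 0,"dy": 0,"dz": -0.3,"rx": 0,"ry": 0,"rz": 0,"claw": 1},
    {"dx": 0,"dy": 0,"dz": -0.4,"rx": 0,"ry": 0,"rz": 0,"claw": 1},
    {"dx": 0,"dy": 0,"dz": -0.2,"rx": 0,"ry": 0,"rz": 0,"claw": 1},
    {"dx": 0,"dy": 0,"dz": 0,"rx": 0,"ry": 0,"rz": 0,"claw": 1}
  ]
}}

```text
time_s: 13.95
ee_pos: [0.4376, -0.0957, 0.1385]
eef_rot: [3.137, -0.002, 0.916]
force: [-0.8, -0.4, -3.5]
grip_width: 0.036
grip_force: 25.0
```

```bash
python3 -c "
from h import *
o=telemetry.get_obs();print(o['force'],o['grip_width'])
plan(.4478,.0667,.13,.6,step=.04)"
```

```text
[-0.79803517 -0.37391165 -3.51036338] 0.035994400843335356
from [ 0.4376 -0.0957  0.1385] yaw 52.48 rows 7
{'dx': np.float64(0.193), 'dy': np.float64(-0.13), 'dz': np.float64(0.012), 'rz': np.float64(0.0823)}
{'dx': np.float64(0.175), 'dy': np.float64(-0.154), 'dz': np.float64(0.012), 'rz': np.float64(0.0823)}
{'dx': np.float64(0.153), 'dy': np.float64(-0.175), 'dz': np.float64(0.012), 'rz': np.float64(0.0823)}
{'dx': np.float64(0.129), 'dy': np.float64(-0.193), 'dz': np.float64(0.012), 'rz': np.float64(0.0823)}
{'dx': np.float64(0.103), 'dy': np.float64(-0.208), 'dz': np.float64(0.012), 'rz': np.float64(0.0823)}
{'dx': np.float64(0.076), 'dy': np.float64(-0.22), 'dz': np.float64(0.012), 'rz': np.float64(0.0823)}
{'dx': np.float64(0.047), 'dy': np.float64(-0.228), 'dz': np.float64(0.012), 'rz': np.float64(0.0823)}
```

>>> {"op": "step_arm", "data": {
  "plan": [
    {"dx": 0.193,"dy": -0.13,"dz": 0,"rx": 0,"ry": 0,"rz": 0.0823,"claw": 1},
    {"dx": 0.175,"dy": -0.154,"dz": 0,"rx": 0,"ry": 0,"rz": 0.0823,"claw": 1},
    {"dx": 0.153,"dy": -0.175,"dz": 0,"rx": 0,"ry": 0,"rz": 0.0823,"claw": 1},
    {"dx": 0.129,"dy": -0.193,"dz": 0,"rx": 0,"ry": 0,"rz": 0.0823,"claw": 1},
    {"dx": 0.103,"dy": -0.208,"dz": 0,"rx": 0,"ry": 0,"rz": 0.0823,"claw": 1},
    {"dx": 0.076,"dy": -0.22,"dz": 0,"rx": 0,"ry": 0,"rz": 0.0823,"claw": 1},
    {"dx": 0.047,"dy": -0.228,"dz": 0,"rx": 0,"ry": 0,"rz": 0.0823,"claw": 1},
    {"dx": 0,"dy": 0,"dz": 0,"rx": 0,"ry": 0,"rz": 0,"claw": 1},
    {"dx": 0,"dy": 0,"dz": 0,"rx": 0,"ry": 0,"rz": 0,"claw": 1}
  ]
}}

```text
time_s: 14.85
ee_pos: [0.446, 0.0672, 0.1347]
eef_rot: [3.141, 0.002, 0.014]
force: [1.0, 0.1, -2.3]
grip_width: 0.0358
grip_force: 25.0
```

```bash
python3 - <<'E'
from h import *
o=telemetry.get_obs();print(o["ee_pos"],np.degrees(o["eef_rot"]))
p,w=wcloud(); I=p["img"].astype(int)
blue=(I[...,2]>I[...,0]+40)&(I[...,2]>I[...,1]+20)
rep("flange",w[box(w,.33,.6,-.05,.2,.09,.125)&blue]); 
q=w[box(w,.33,.6,-.05,.2,.06,.16)&blue]; print(np.percentile(q[:,2],[1,10,50,90,99]).round(4))
p=viewer.camera("side"); w=cloud(p); I=p["img"].astype(int); blue=(I[...,2]>I[...,0]+40)&(I[...,2]>I[...,1]+20)
q=w[box(w,.33,.6,-.05,.2,.06,.17)&blue]; rep("side blue",q); print(q.min(0),q.max(0))
plan(.4478,.0667,.062,.6,step=.03)
E
```

```text
[0.44599722 0.0671758  0.13467839] [1.79986336e+02 1.07276760e-01 8.14612561e-01]
flange 6728 c 457.5 67.0 wh 96.4 54.8 ang 0.9 z 0.1069
[0.1051 0.1061 0.1073 0.1389 0.1399]
side blue 865 c 448.8 70.5 wh 57.2 117.7 ang 89.9 z 0.1055
[0.38996656 0.04182491 0.10019819] [0.50760093 0.09909792 0.13835394]
from [0.4463 0.0665 0.1351] yaw 0.72 rows 3
{'dx': np.float64(0.005), 'dy': np.float64(-0.0), 'dz': np.float64(0.244), 'rz': np.float64(0.0004)}
{'dx': np.float64(0.005), 'dy': np.float64(-0.0), 'dz': np.float64(0.244), 'rz': np.float64(0.0004)}
{'dx': np.float64(0.005), 'dy': np.float64(-0.0), 'dz': np.float64(0.244), 'rz': np.float64(0.0004)}
```

>>> {"op": "step_arm", "data": {
  "plan": [
    {"dx": 0.009,"dy": 0,"dz": 0.25,"rx": 0,"ry": 0,"rz": 0,"claw": 1},
    {"dx": 0.008,"dy": 0,"dz": 0.25,"rx": 0,"ry": 0,"rz": 0,"claw": 1},
    {"dx": 0,"dy": 0,"dz": 0.2,"rx": 0,"ry": 0,"rz": 0,"claw": 1},
    {"dx": 0,"dy": 0,"dz": 0,"rx": 0,"ry": 0,"rz": 0,"claw": 1},
    {"dx": 0,"dy": 0,"dz": 0,"rx": 0,"ry": 0,"rz": 0,"claw": 1}
  ]
}}

```text
time_s: 15.45
ee_pos: [0.4484, 0.0667, 0.0661]
eef_rot: [3.142, 0.0, 0.011]
force: [0.7, 0.4, -3.1]
grip_width: 0.0358
grip_force: 25.0
```

>>> {"op": "step_arm", "data": {
  "plan": [
    {"dx": -0.005,"dy": 0,"dz": 0.05,"rx": 0,"ry": 0,"rz": 0,"claw": 1},
    {"dx": 0,"dy": 0,"dz": 0.05,"rx": 0,"ry": 0,"rz": 0,"claw": 1},
    {"dx": 0,"dy": 0,"dz": 0.03,"rx": 0,"ry": 0,"rz": 0,"claw": 1},
    {"dx": 0,"dy": 0,"dz": 0.01,"rx": 0,"ry": 0,"rz": 0,"claw": 1},
    {"dx": 0,"dy": 0,"dz": 0,"rx": 0,"ry": 0,"rz": 0,"claw": 1},
    {"dx": 0,"dy": 0,"dz": 0,"rx": 0,"ry": 0,"rz": 0,"claw": 1}
  ]
}}

```text
time_s: 16.05
ee_pos: [0.4479, 0.0672, 0.0519]
eef_rot: [-3.142, -0.0, 0.011]
force: [0.0, 0.3, -4.3]
grip_width: 0.0358
grip_force: 25.0
```

>>> {"op": "step_arm", "data": {
  "plan": [
    {"dx": 0,"dy": 0,"dz": 0.01,"rx": 0,"ry": 0,"rz": 0,"claw": 1},
    {"dx": 0,"dy": 0,"dz": 0.005,"rx": 0,"ry": 0,"rz": 0,"claw": 1},
    {"dx": 0,"dy": 0,"dz": 0,"rx": 0,"ry": 0,"rz": 0,"claw": 1},
    {"dx": 0,"dy": 0,"dz": 0,"rx": 0,"ry": 0,"rz": 0,"claw": 1}
  ]
}}

```text
time_s: 16.45
ee_pos: [0.448, 0.0672, 0.0513]
eef_rot: [3.142, -0.001, 0.011]
force: [-6.8, -0.5, 15.1]
grip_width: 0.0357
grip_force: 25.0
```

>>> {"op": "step_arm", "data": {
  "plan": [
    {"dx": 0,"dy": 0,"dz": 0,"rx": 0,"ry": 0,"rz": 0,"claw": 0.5},
    {"dx": 0,"dy": 0,"dz": 0,"rx": 0,"ry": 0,"rz": 0,"claw": 0.4},
    {"dx": 0,"dy": 0,"dz": 0,"rx": 0,"ry": 0,"rz": 0,"claw": 0.4},
    {"dx": 0,"dy": 0,"dz": -0.2,"rx": 0,"ry": 0,"rz": 0,"claw": 0.4},
    {"dx": 0,"dy": 0,"dz": -0.4,"rx": 0,"ry": 0,"rz": 0,"claw": 0.4},
    {"dx": -0.4,"dy": 0,"dz": -0.4,"rx": 0,"ry": 0,"rz": 0,"claw": 0.6},
    {"dx": -0.4,"dy": 0,"dz": -0.3,"rx": 0,"ry": 0,"rz": 0,"claw": 1},
    {"dx": 0,"dy": 0,"dz": 0,"rx": 0,"ry": 0,"rz": 0,"claw": 1}
  ]
}}

```text
time_s: 17.25
ee_pos: [0.3713, 0.0665, 0.1797]
eef_rot: [-3.141, -0.008, 0.011]
force: [0.2, 0.1, -0.3]
grip_width: 0.0359
grip_force: 0.0
```

```bash
python3 - <<'E'
from h import *
p,w=wcloud(); I=p["img"].astype(int)
t=topview(w,p["img"],.34,.62,-.02,.22,.0007)
cv2.imwrite("pics/w5.png",t[...,::-1])
blue=(I[...,2]>I[...,0]+40)&(I[...,2]>I[...,1]+20)
rep("flange",w[box(w,.33,.6,-.05,.2,.018,.03)&blue]); rep("hub",w[box(w,.33,.6,-.05,.2,.05,.06)&blue])
rep("board",w[box(w,.33,.64,0,.14,.011,.019)])
rep("knob",w[box(w,.45,.6,0,.18,.03,.07)&(I[...,0]>110)&(I[...,1]<80)])
E
```

```text
flange 4284 c 448.5 66.8 wh 118.1 54.0 ang 0.4 z 0.0235
hub 1037 c 448.7 66.8 wh 35.9 35.3 ang 0.3 z 0.0554
board 8624 c 474.2 66.0 wh 216.1 89.0 ang 1.2 z 0.0156
knob 26 c 532.1 115.1 wh 8.1 15.8 ang 47.0 z 0.0613
```

View pics/w5.png

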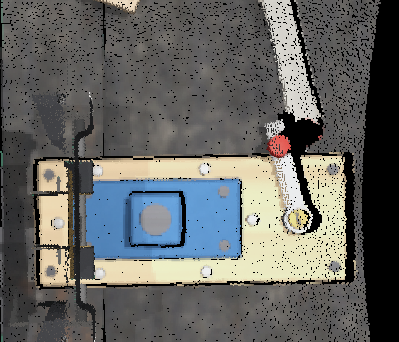

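```bash
python3 - <<'E'
from h import *
plan(.562,.137,.13,35,step=.043)
P=np.array([548.2,66.5]); prev=np.array([562,137.]);th0=55
for f,th in [(1.3,55),(1.2,55),(1.05,50),(.9,44),(.75,38),(.6,31),(.45,24),(.3,17),(.18,10),(.08,5)]:
    K=P+52*np.array([-np.cos(f),np.sin(f)]); t=np.radians(th); T=K+16*np.array([np.sin(t),np.cos(t)])
    d=T-prev; yaw=np.radians(90-th0); print(T.round(1),"dx",round((np.cos(yaw)*d[0]+np.sin(yaw)*d[1])/100,3),"dy",round((np.sin(yaw)*d[0]-np.cos(yaw)*d[1])/100,3),"rz",round((th-th0)/90,4)); prev=T;th0=th
E
```

```text
from [0.3724 0.0665 0.1778] yaw 0.65 rows 5
{'dx': np.float64(0.381), 'dy': np.float64(-0.137), 'dz': np.float64(0.096), 'rz': np.float64(-0.0763)}
{'dx': np.float64(0.394), 'dy': np.float64(-0.09), 'dz': np.float64(0.096), 'rz': np.float64(-0.0763)}
{'dx': np.float64(0.402), 'dy': np.float64(-0.042), 'dz': np.float64(0.096), 'rz': np.float64(-0.0763)}
{'dx': np.float64(0.405), 'dy': np.float64(0.006), 'dz': np.float64(0.096), 'rz': np.float64(-0.0763)}
{'dx': np.float64(0.401), 'dy': np.float64(0.054), 'dz': np.float64(0.096), 'rz': np.float64(-0.0763)}
[547.4 125.8] dx -0.184 dy 0.008 rz 0.0
[542.5 124.1] dx -0.05 dy -0.015 rz 0.0
[534.6 121.9] dx -0.077 dy -0.027 rz -0.0556
[527.  118.7] dx -0.078 dy -0.025 rz -0.0667
[520.  114.6] dx -0.079 dy -0.021 rz -0.0667
[513.5 109.6] dx -0.079 dy -0.02 rz -0.0778
[507.9 103.7] dx -0.079 dy -0.018 rz -0.0778
[503.2  97.2] dx -0.079 dy -0.016 rz -0.0778
[499.8  91.6] dx -0.063 dy -0.016 rz -0.0778
[497.8  86.6] dx -0.053 dy -0.012 rz -0.0556
```

>>> {"op": "step_arm", "data": {
  "plan": [
    {"dx": 0.381,"dy": -0.137,"dz": 0.096,"rx": 0,"ry": 0,"rz": -0.0763,"claw": 1},
    {"dx": 0.394,"dy": -0.09,"dz": 0.096,"rx": 0,"ry": 0,"rz": -0.0763,"claw": 1},
    {"dx": 0.402,"dy": -0.042,"dz": 0.096,"rx": 0,"ry": 0,"rz": -0.0763,"claw": 1},
    {"dx": 0.405,"dy": 0.006,"dz": 0.096,"rx": 0,"ry": 0,"rz": -0.0763,"claw": 1},
    {"dx": 0.401,"dy": 0.054,"dz": 0.096,"rx": 0,"ry": 0,"rz": -0.0763,"claw": 1},
    {"dx": 0,"dy": 0,"dz": 0,"rx": 0,"ry": 0,"rz": 0,"claw": 1},
    {"dx": 0,"dy": 0,"dz": 0.35,"rx": 0,"ry": 0,"rz": 0,"claw": 1},
    {"dx": 0,"dy": 0,"dz": 0.35,"rx": 0,"ry": 0,"rz": 0,"claw": 1},
    {"dx": 0,"dy": 0,"dz": 0.03,"rx": 0,"ry": 0,"rz": 0,"claw": 1},
    {"dx": 0,"dy": 0,"dz": 0,"rx": 0,"ry": 0,"rz": 0,"claw": 1}
  ]
}}

```text
time_s: 18.3
ee_pos: [0.5618, 0.1366, 0.054]
eef_rot: [-3.141, 0.002, 0.609]
force: [0.0, 0.6, -0.0]
grip_width: 0.0008
grip_force: 0.0
```

>>> {"op": "step_arm", "data": {
  "plan": [
    {"dx": -0.184,"dy": 0.008,"dz": -0.02,"rx": 0,"ry": 0,"rz": 0,"claw": 1},
    {"dx": -0.05,"dy": -0.015,"dz": 0,"rx": 0,"ry": 0,"rz": 0,"claw": 1},
    {"dx": -0.077,"dy": -0.027,"dz": 0,"rx": 0,"ry": 0,"rz": -0.0556,"claw": 1},
    {"dx": -0.078,"dy": -0.025,"dz": 0,"rx": 0,"ry": 0,"rz": -0.0667,"claw": 1},
    {"dx": -0.079,"dy": -0.021,"dz": 0,"rx": 0,"ry": 0,"rz": -0.0667,"claw": 1},
    {"dx": -0.079,"dy": -0.02,"dz": 0,"rx": 0,"ry": 0,"rz": -0.0778,"claw": 1},
    {"dx": -0.079,"dy": -0.018,"dz": 0,"rx": 0,"ry": 0,"rz": -0.0778,"claw": 1},
    {"dx": -0.079,"dy": -0.016,"dz": 0,"rx": 0,"ry": 0,"rz": -0.0778,"claw": 1},
    {"dx": -0.063,"dy": -0.016,"dz": 0,"rx": 0,"ry": 0,"rz": -0.0778,"claw": 1},
    {"dx": -0.053,"dy": -0.012,"dz": 0,"rx": 0,"ry": 0,"rz": -0.0556,"claw": 1}
  ]
}}

```text
time_s: 19.3
ee_pos: [0.4988, 0.0867, 0.0584]
eef_rot: [3.139, -0.001, 1.488]
force: [0.2, 2.4, 1.1]
grip_width: 0.0002
grip_force: 1.4
```

>>> {"op": "step_arm", "data": {
  "plan": [
    {"dx": 0,"dy": 0,"dz": 0,"rx": 0,"ry": 0,"rz": 0,"claw": 1},
    {"dx": 0,"dy": 0,"dz": 0,"rx": 0,"ry": 0,"rz": 0,"claw": 1}
  ]
}}

```text
time_s: 19.5
ee_pos: [0.4984, 0.0866, 0.0575]
eef_rot: [3.14, -0.0, 1.48]
force: [0.5, -0.3, -1.3]
grip_width: 0.0005
grip_force: 0.0
```

Back off (+y) and rise, then check.

>>> {"op": "step_arm", "data": {
  "plan": [
    {"dx": 0.2,"dy": 0,"dz": 0,"rx": 0,"ry": 0,"rz": 0,"claw": 1},
    {"dx": 0,"dy": 0,"dz": -0.4,"rx": 0,"ry": 0,"rz": 0,"claw": 1},
    {"dx": 0,"dy": 0,"dz": -0.45,"rx": 0,"ry": 0,"rz": 0,"claw": 1},
    {"dx": -0.4,"dy": -0.2,"dz": -0.45,"rx": 0,"ry": 0,"rz": 0,"claw": 1},
    {"dx": -0.3,"dy": -0.3,"dz": -0.2,"rx": 0,"ry": 0,"rz": 0,"claw": 1},
    {"dx": 0,"dy": 0,"dz": 0,"rx": 0,"ry": 0,"rz": 0,"claw": 1},
    {"dx": 0,"dy": 0,"dz": 0,"rx": 0,"ry": 0,"rz": 0,"claw": 1}
  ]
}}

```text
time_s: 20.2
ee_pos: [0.4489, 0.0491, 0.1979]
eef_rot: [3.14, -0.0, 1.481]
force: [-0.6, 0.2, 0.3]
grip_width: 0.0004
grip_force: 0.0
```

```bash
python3 - <<'E'
from h import *
p,w=wcloud(); I=p["img"].astype(int)
t=topview(w,p["img"],.28,.62,-.02,.36,.001)
cv2.imwrite("pics/w6.png",cv2.resize(t,None,fx=1.5,fy=1.5)[...,::-1])
blue=(I[...,2]>I[...,0]+40)&(I[...,2]>I[...,1]+20)
rep("flange",w[box(w,.33,.6,-.05,.2,.018,.03)&blue]); rep("hub",w[box(w,.33,.6,-.05,.2,.05,.06)&blue])
rep("board",w[box(w,.33,.64,0,.14,.011,.019)])
rep("knob",w[box(w,.45,.6,0,.18,.055,.07)&(I[...,0]>110)&(I[...,1]<80)])
rep("brhub",w[box(w,.3,.5,.2,.35,.08,.1)]); rep("brflange",w[box(w,.3,.5,.2,.35,.0535,.065)]); rep("gauge",w[box(w,.46,.62,.13,.28,.006,.014)])
E
```

```text
flange 3218 c 448.3 67.2 wh 117.8 54.6 ang 0.3 z 0.0235
hub 896 c 448.0 67.0 wh 36.7 36.6 ang 89.4 z 0.0553
board 7714 c 474.1 76.9 wh 217.6 110.9 ang 1.3 z 0.0156
knob 43 c 493.7 68.9 wh 10.8 14.0 ang 3.0 z 0.0621
brhub 127 c 381.4 249.2 wh 5.5 34.1 ang 80.0 z 0.0849
brflange 2107 c 381.2 248.7 wh 33.9 121.6 ang 78.6 z 0.0564
gauge 1480 c 541.6 183.2 wh 22.9 108.9 ang 14.3 z 0.0085
```

View pics/w6.png

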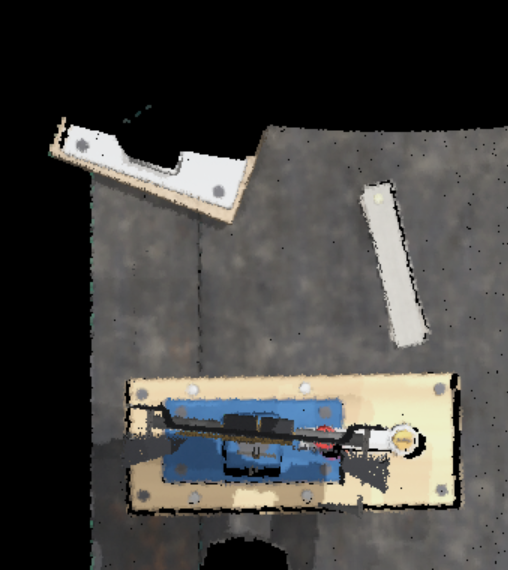

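```bash
python3 -c "
from h import *
print(hand_in())"
```

```text
the job is handed in; nothing more can be done
None
```

The job is handed in (no verdict came back): in the last pictures the bright cap lies flat in the middle of the pine block, the blue cap is seated in the jig with the clip swung back over its flange, and the feeler gauge has not moved; I did not re-measure the bottle and brush at the end, but the arm stayed clear of both.

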